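# Tap the paint bottles shut in order

### The job

Close three of the four white squeeze bottles on the pottery painter's table, quickest-drying colour first: with a fingertip, lightly tap down the grey push-down cap of the squat bottle, then the square one, then the tall slim one, each all the way down without pressing hard. Leave the cone-shaped bottle's cap up, as it is still in use. Only touch the caps from above: do not grip, lift, tip or shove any bottle, and leave everything else on the table as it stands.

Things in the scene. Friction and masses are not known exactly. Their poses are not given: they have to be found in the camera images.
- squat_bottle: Squat round white bottle, widest and lowest of the four: 72 mm across, shoulder 52 mm high, cap top 83 mm high with the cap up. Grey push-down cap on top: cylinder 28 mm across, 18 mm high, flat top; slides down an 18 mm neck to a thin collar. Plastic, about 0.4 kg, loose on the table. Origin: centre of the underside, z up.
- cap_squat_top (a point): Centre of the flat top of the squat bottle's cap; z up. It moves down with the cap.
- cap_squat (a joint): How far the squat bottle's cap is down (m): 0 fully up, 0.010 fully down on its stop; starts between 0 and 0.001. Takes about 3 N to slide, has no spring and stays where it is left; beyond the stop the force rises steeply.
- square_bottle: Square white bottle, 56 x 56 mm in plan, shoulder 85 mm high, cap top 116 mm high with the cap up. Grey push-down cap on top: cylinder 28 mm across, 18 mm high, flat top; slides down an 18 mm neck to a thin collar. Plastic, about 0.4 kg, loose on the table. Origin: centre of the underside, z up.
- cap_square_top (a point): Centre of the flat top of the square bottle's cap; z up. It moves down with the cap.
- cap_square (a joint): How far the square bottle's cap is down (m): 0 fully up, 0.010 fully down on its stop; starts between 0 and 0.001. Takes about 3 N to slide, has no spring and stays where it is left; beyond the stop the force rises steeply.
- tall_bottle: Tall slim round white bottle, 52 mm across, shoulder 121 mm high, cap top 152 mm high with the cap up. Grey push-down cap on top: cylinder 28 mm across, 18 mm high, flat top; slides down an 18 mm neck to a thin collar. Plastic, about 0.4 kg, loose on the table. Origin: centre of the underside, z up.
- cap_tall_top (a point): Centre of the flat top of the tall bottle's cap; z up. It moves down with the cap.
- cap_tall (a joint): How far the tall bottle's cap is down (m): 0 fully up, 0.010 fully down on its stop; starts between 0 and 0.001. Takes about 3 N to slide, has no spring and stays where it is left; beyond the stop the force rises steeply.
- cone_bottle: Cone-shaped white bottle, 72 mm across at the foot tapering to 34 mm, shoulder 85 mm high, cap top 116 mm high with the cap up. Its cap stays up. Grey push-down cap on top: cylinder 28 mm across, 18 mm high, flat top; slides down an 18 mm neck to a thin collar. Plastic, about 0.4 kg, loose on the table. Origin: centre of the underside, z up.
- cap_cone_top (a point): Centre of the flat top of the cone bottle's cap; z up. It moves down with the cap.
- cap_cone (a joint): How far the cone bottle's cap is down (m): 0 fully up, 0.010 fully down on its stop; starts between 0 and 0.001. Takes about 3 N to slide, has no spring and stays where it is left; beyond the stop the force rises steeply.
- goblet: Bystander: unglazed off-white goblet, 64 mm across, 105 mm high, loose. Origin: centre of the underside.
- water_cup: Bystander: clear plastic cup, 68 mm across, 75 mm high, loose. Origin: centre of the underside.
- mug: Bystander: terracotta mug, 76 mm across, 85 mm high, handle to its own +y, loose. Origin: centre of the underside.
- tile: Bystander: dark blue tile, 100 x 100 x 9 mm, loose, with the small paint pot on it. Origin: centre of the underside.
- paint_pot: Bystander: small red pot with a white lid, 42 mm across, 35 mm high, standing on the tile. Origin: centre of the underside.
- brush: Bystander: paint brush about 195 mm long, 10 mm thick, lying on the table along its own x. Origin: underside of the handle's middle.
- ring_jug: Bystander: unglazed off-white ring-shaped jug, about 165 mm high, 100 mm wide along its own y, loose. Origin: centre of the foot.
There are look-alikes about, which are no part of the job. What is shaped like the tall_bottle but brown or yellow is not meant.

How it is judged:
On the way, in this order (a step that is already met when the one before it is completed fails the run):
1. the squat bottle's cap is down (value of joint cap_squat above 0.007 m), for 0.1 s.
2. the square bottle's cap is down (value of joint cap_square above 0.007 m), for 0.1 s.
3. the tall bottle's cap is down (value of joint cap_tall above 0.007 m), for 0.1 s.
At the end, for the whole second after the job is handed in: The caps of the squat, square and tall bottles are down (at least 7 of their 10 mm), the cone-shaped bottle's cap is still up (moved down no more than 3 mm), and all four bottles stand upright and still within 30 mm of where they were (value of joint each of cap_squat, cap_square, cap_tall above 0.007 m and value of joint cap_cone below 0.003 m and angle between each of squat_bottle, square_bottle, tall_bottle, cone_bottle's own z axis and vertical below 0.1 rad and distance of each of squat_bottle, square_bottle, tall_bottle, cone_bottle from where it was at the start of the episode below 0.03 m and linear speed of each of squat_bottle, square_bottle, tall_bottle, cone_bottle below 0.03 m/s); the robot touches nothing.
It fails at once if a cap is pushed (more than 3 mm) out of turn: the square one before the squat one is down, or the tall one before the square one is down ((value of joint cap_square above 0.003 m and value of joint cap_squat below 0.007 m) or (value of joint cap_tall above 0.003 m and value of joint cap_square below 0.007 m)).
It fails at once if the cone-shaped bottle's cap is pushed down (by more than 3 mm) (value of joint cap_cone above 0.003 m).
It fails at once if a bottle or its cap is pressed hard (over 25 N) (contact force between the fingers and squat_bottle above 25 N or contact force between the fingers and square_bottle above 25 N or contact force between the fingers and tall_bottle above 25 N or contact force between the fingers and cone_bottle above 25 N).
It fails at once if a bottle is lifted (15 mm), tipped (0.25 rad) or shoved (30 mm); or a cap is straddled or pinched between the fingers instead of touched on top (height (world z) of any of squat_bottle, square_bottle, tall_bottle, cone_bottle above 0.015 m or angle between any of squat_bottle, square_bottle, tall_bottle, cone_bottle's own z axis and vertical above 0.25 rad or distance of any of squat_bottle, square_bottle, tall_bottle, cone_bottle from where it was at the start of the episode above 0.03 m or (horizontal distance between the grasp point and cap_squat_top below 0.03 m and z of the grasp point in the frame of cap_squat_top below 0.008 m) or (horizontal distance between the grasp point and cap_square_top below 0.03 m and z of the grasp point in the frame of cap_square_top below 0.008 m) or (horizontal distance between the grasp point and cap_tall_top below 0.03 m and z of the grasp point in the frame of cap_tall_top below 0.008 m) or (horizontal distance between the grasp point and cap_cone_top below 0.03 m and z of the grasp point in the frame of cap_cone_top below 0.008 m)).
It fails at once if another thing on the table is disturbed (30 mm) or tipped (distance of any of goblet, water_cup, mug, tile, paint_pot, brush, ring_jug from where it was at the start of the episode above 0.03 m or angle between any of goblet, water_cup, mug, tile, paint_pot, brush, ring_jug's own z axis and vertical above 0.3 rad).
It also fails if it takes over 51 s, if anything falls off the work surface, if the arm or the gripper's body presses on something with over 40 N, if the wrist force passes 120 N, or if a joint passes its speed limit or range.

### The arm

A 7-joint arm with a two-finger parallel gripper is mounted at the origin on the work surface. World frame = base frame: x ahead of the robot, y to its left, z up, the work surface at z = 0. Lengths are in m, angles in rad, forces in N, time in s.
With the tool pointing down it reaches from about 0.425 to 0.825 m from the base axis. Payload 3.6 kg.
Tool frame: the origin (TCP) lies at the very end of the fingers, on their centre line; the grasp point (between the pads) lies 19 mm behind it (arm.tcp_to_grasp is the distance from the TCP to the grasp point, in m); z points along the fingers, y is the line along which they close (so a half turn about z gives the same grasp; the last joint's range is limited). The gripper opens to 93 mm and grips with 3 to 60 N. Pads are 15 mm wide; open, the fingers measure 128 mm over their backs; the gripper's body (75 mm by 188 mm) begins 65 mm behind the grasp point.
Start: joints at [-1.179, 0.615, -0.013, 1.423, 0.008, 1.103, -0.04], TCP at [0.264, 0.594, 0.219] pointing down, gripper open.
Joint ranges: [-3.12, 3.12], [-0.3, 2.06], [-1.34, 1.32], [0.26, 2.42], [-1.36, 4.5], [0.01, 1.98], [-2.84, 2.84]. Speed limits (rad/s): [2.79, 2.79, 3.14, 3.14, 3.14, 3.14, 3.14].

### API

Orientations are given as a unit quaternion [w, x, y, z].
In Python, from cell import sensors, get_image, calibration, arm, models gives the robot as it stands.
- The arm moves only by the shell command python3 -m creep 'ROWS'. ROWS is JSON, a list that holds one entry, the list of rows, each a list of 7 numbers: the gripper command: -1 is shut, 1 is fully open, values between are in proportion, then the shift along the tool's x, y, z in cm, then the turn, a rotation vector about the tool's x, y, z in rad. A call has exactly 10 rows; each row shifts and turns the commanded pose from where the row before left it, along the tool's axes as they then stand; what a row does not reach is not made up. A row lasts 1/8 s, in which the tool goes at most 62.5 mm and 10.7 degrees, less where a joint would pass 70% of its speed; a pose out of reach is approached as far as the arm can. A call with a gripper value outside its range is refused whole. The fingers move at their own pace and stop on an object; the grip force is fixed at half the most. Time passes only in rows, so rows that do not move let the fingers close, or fill a call up. It gives the time, the measured TCP pose, the force, the opening and the grip force at its end, in the units of the state.
- sensors.get_state(): the state, without advancing time (a new reading comes with each control period).
- get_image(name): name is "scene" or "top"; returns (picture, depth): 384x512x3 uint8, red, green, blue; 384x512 float32, m along the optical axis (not along the pixel's ray), 0 where there is no reading.
- calibration(name): a dict with "K" (3x3 intrinsics, pixels), "extrinsics" (4x4, takes a point from world to camera coordinates). Camera axes: x right, y up, looking along -z (the intrinsics and any distortion apply to the point x, -y, -z); pixel columns grow to the right and rows downward; lengths in m; the calibration is good to about 2 mm. A picture is of the moment at which its call begins. calibration takes no time and is no camera call.
- arm.finish_job(): hands the job in; it is judged then, once.
Trained networks look in the newest picture that a camera, given by its name, has taken for a name from the list of things; names that differ only in an ending like _2 or _b are one class to them, and where a whole thing is asked for, a point or a joint stands for the part that bears it (a point fixed in the world has none). Each returns a list of dicts, best first, with "confidence" (0 to 1); they miss things now and then, are a little off and sometimes report something else, mostly with a low value. They report only what shows in the picture. A call takes as long as a camera call. They do not tell look-alikes from the thing itself.
- models.boxes_of(camera, target): "rect" ([left, top, right, bottom] as shares, 0 to 1, of the picture: columns of its width, rows of its height, round what is visible of it).
The state is a dict: "t": time; "qpos": joint angles; "joint_velocities": joint speeds; "tau": joint torques, N m; "tool_pos": TCP position; "ee_rot": TCP orientation; "force": force on the tool from outside, world axes, zero at the start; "torque": the same for the moment, N m; "width": finger opening in m; "grasp_force": force on a finger pad.
Only numpy, scipy, OpenCV 4.12 (cv2) and the standard library are available. Lean on these libraries where they do the work, as an engineer would, in place of code of your own. Each camera call takes 0.05 s, during which the arm holds its last target. There are 200 camera calls.

## Working session

There is one attempt and no reset: what is moved stays moved. The work goes in short steps, Python scripts to look and compute and a shell command to move; the robot and the scene stay as the last step left them, time stands still between calls to the robot, and variables do not carry over. Pictures are saved under pics/ and viewed, at most 10 in all, crops included, and the job is handed in when it is done.

```bash
mkdir -p pics; ls; cat > h.py <<'E'
from cell import sensors, get_image, calibration, arm, models
import numpy as np, cv2
def shot(cam,fn=None):
    im,d=get_image(cam)
    if fn: cv2.imwrite(fn,im[:,:,::-1])
    return im,d
def world(cam,u,v,z):
    c=calibration(cam);K=np.array(c["K"]);E=np.array(c["extrinsics"])
    u,v,z=map(np.asarray,(u,v,z))
    p=np.stack([(u-K[0,2])/K[0,0]*z,-(v-K[1,2])/K[1,1]*z,-z,np.ones_like(z)],-1)
    return (p@np.linalg.inv(E).T)[...,:3]
E
python3 - <<'E'
from h import *
for c in ("top","scene"):
    im,d=shot(c,f"pics/{c}0.png")
    for n in ("squat_bottle","square_bottle","tall_bottle","cone_bottle"):
        print(c,n,[(np.round(np.array(r["rect"])*[512,384,512,384]).astype(int).tolist(),round(r["confidence"],2)) for r in models.boxes_of(c,n)])
    print(calibration(c))
s=sensors.get_state();print(s["t"],s["tool_pos"],s["ee_rot"],s["width"],s["force"])
E
```

```text
pics
top squat_bottle [([245, 238, 274, 268], 0.9)]
top square_bottle [([352, 230, 392, 261], 0.76), ([234, 168, 262, 198], 0.26)]
top tall_bottle [([301, 154, 329, 183], 0.75), ([319, 195, 353, 222], 0.7), ([276, 200, 300, 225], 0.64), ([178, 161, 209, 192], 0.46)]
top cone_bottle [([178, 163, 207, 191], 0.79)]
{'K': array([[372.78462509,   0.        , 260.94807766],
       [  0.        , 372.78462509, 188.07700532],
       [  0.        ,   0.        ,   1.        ]]), 'extrinsics': array([[ 0.00179858, -0.9998394 ,  0.01783087,  0.00615466],
       [ 0.99755989,  0.00303838,  0.06974978, -0.6188236 ],
       [-0.06979275,  0.01766191,  0.99740515, -0.85232913],
       [ 0.        ,  0.        ,  0.        ,  1.        ]])}
scene squat_bottle [([253, 158, 282, 190], 0.96), ([193, 183, 203, 188], 0.42), ([132, 178, 172, 210], 0.4)]
scene square_bottle [([175, 134, 195, 171], 0.77), ([288, 221, 313, 260], 0.33)]
scene tall_bottle [([189, 177, 212, 223], 0.78), ([226, 159, 246, 209], 0.73), ([191, 152, 209, 191], 0.55)]
scene cone_bottle [([291, 220, 315, 258], 0.77), ([150, 188, 161, 201], 0.34)]
{'K': array([[450.51135698,   0.        , 250.76540144],
       [  0.        , 450.51135698, 194.83130029],
       [  0.        ,   0.        ,   1.        ]]), 'extrinsics': array([[-0.38097817,  0.9244407 ,  0.01627945,  0.22161113],
       [-0.72453655, -0.30943965,  0.61586841,  0.38184541],
       [ 0.57437133,  0.22283736,  0.78768082, -1.60500108],
       [ 0.        ,  0.        ,  0.        ,  1.        ]])}
0.5 [0.26369443 0.59402091 0.21858827] [-2.46730105e-05  2.07344287e-01  9.78268029e-01 -9.58790679e-05] 0.09313796773506611 [-0.06453038 -0.40026757  0.11904685]
```

```bash
python3 - <<'E'
import cv2
cv2.imwrite("pics/t0.png",cv2.resize(cv2.imread("pics/top0.png")[110:300,140:420],None,fx=2.8,fy=2.8,interpolation=2))
cv2.imwrite("pics/s0.png",cv2.resize(cv2.imread("pics/scene0.png")[110:300,110:370],None,fx=3,fy=3,interpolation=2))
E
```

```text
(no output)
```

View pics/t0.png

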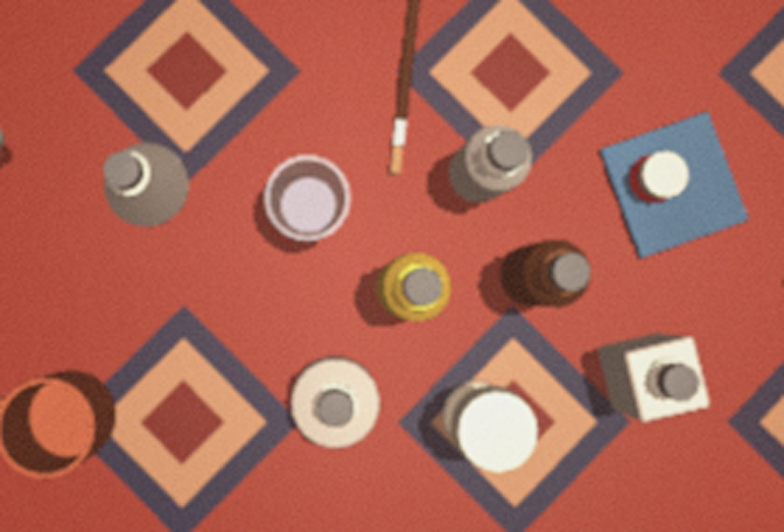

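View pics/s0.png

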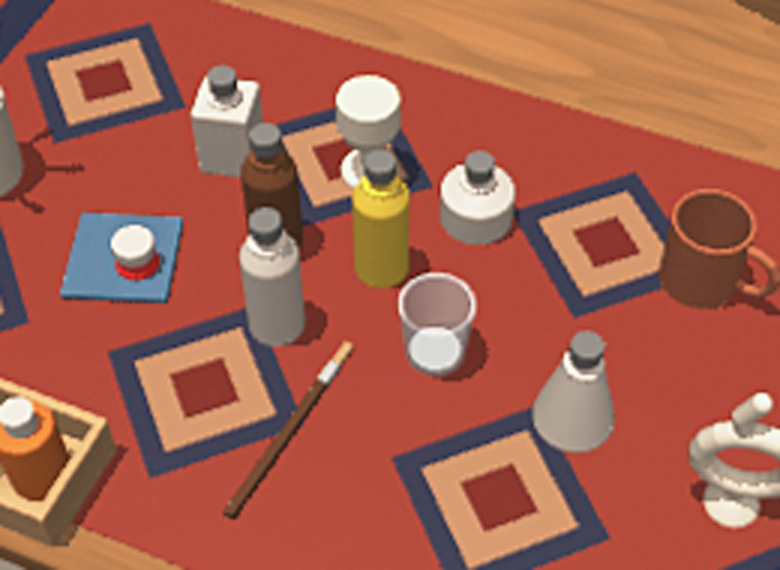

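The top crop and the scene crop show these cap candidates (full top-image pixels):
- squat bottle (259,255)
- square bottle (382,246)
- tall white bottle (321,164)
- brown look-alike (344,207), rejected by colour
- yellow look-alike (290,212), rejected by colour
- cone bottle (184,171), to be left alone

The goblet at (318,263) and the white-lidded pot at (377,173) are also not meant.

```bash
cat >> h.py <<'E'
CAPS=dict(squat=(259,255,.083),square=(382,246,.116),tall=(321,164,.152),cone=(184,171,.116),brown=(344,207,.152),yellow=(290,212,.152))
def caps(fn=None):
    im,d=shot("top",fn); V,U=np.mgrid[:384,:512]; P=world("top",U,V,d)
    out={}
    for n,(u,v,h) in CAPS.items():
        m=(np.hypot(U-u,V-v)<14)&(abs(P[...,2]-h+.003)<.013)&(d>0)&(np.ptp(im.astype(int),axis=2)<25)
        q=P[m]; zt=np.median(q[:,2]); m&=abs(P[...,2]-zt)<.005; q=P[m]
        c,r=cv2.minEnclosingCircle((q[:,:2]*1000).astype(np.float32))
        out[n]=(np.round(q.mean(0),4),np.round(np.array(c)/1000,4),round(r,1),len(q))
    return out,P,im
E
python3 - <<'E'
from h import *
o,P,im=caps()
for k,v in o.items(): print(k,*v)
T=P[...,2]
print("table z",np.median(T[(T<.02)&(T>-.02)]))
# obstacles: clusters higher than 0.06
m=((T>.055)&(T<.3)).astype(np.uint8)
n,l,s,c=cv2.connectedComponentsWithStats(m)
for i in range(1,n):
    if s[i,4]>30: q=P[l==i]; print(s[i,:4],q.min(0).round(3),q.max(0).round(3))
E
```

```text
squat [0.4691 0.0125 0.0831] [0.47   0.0117] 11.7 14
square [ 0.492  -0.2364  0.1157] [ 0.4918 -0.2427] 13.2 32
tall [ 0.6561 -0.1034  0.1508] [ 0.6588 -0.109 ] 12.9 21
cone [0.6473 0.1712 0.116 ] [0.6486 0.1706] 12.2 33
brown [ 0.5711 -0.148   0.1522] [ 0.5719 -0.1531] 12.6 27
yellow [ 0.5579 -0.0453  0.1525] [ 0.5614 -0.0476] 10.7 11
table z 0.0014914392166434087
[349  57  27  28] [ 0.856 -0.245  0.055] [ 0.907 -0.193  0.117]
[376  57 136  29] [ 0.856 -0.55   0.055] [ 0.908 -0.257  0.118]
[  0 140  63  89] [0.528 0.435 0.085] [0.715 0.566 0.117]
[ 95 150  46  19] [0.66  0.275 0.055] [0.69  0.366 0.166]
[302 155  28  26] [ 0.634 -0.135  0.056] [ 0.684 -0.085  0.155]
[176 163  23  22] [0.625 0.15  0.055] [0.673 0.196 0.119]
[234 166  31  30] [0.6   0.002 0.055] [0.664 0.068 0.079]
[451 166  61  54] [ 0.549 -0.505  0.055] [ 0.651 -0.408  0.204]
[322 196  29  24] [ 0.547 -0.179  0.056] [ 0.597 -0.128  0.157]
[275 201  26  24] [ 0.537 -0.074  0.058] [ 0.586 -0.022  0.156]
[359 230  34  31] [ 0.458 -0.276  0.055] [ 0.523 -0.21   0.12 ]
[127 244  50  37] [0.418 0.196 0.055] [0.492 0.304 0.089]
[252 247  16  16] [ 0.452 -0.005  0.055] [0.485 0.028 0.088]
[300 248  32  31] [ 0.425 -0.138  0.07 ] [ 0.485 -0.077  0.11 ]
```

```bash
python3 -m creep '[[[-1,-3,-3.2,0,0,0,0],[-1,-3,-3.2,0,0,0,0],[-1,-3,-3.2,0,0,0,0],[-1,-3,-3.2,0,0,0,0],[-1,-3,-3.2,0,0,0,0],[-1,-3,-3.2,0,0,0,0],[-1,-3,-3.2,0,0,0,0],[-1,-3,-3.2,0,0,0,0],[-1,-3,-3.2,0,0,0,0],[-1,-3,-3.2,0,0,0,0]]]'
cat >> h.py <<'E'
from scipy.spatial.transform import Rotation as R
TG=dict(squat=(.4695,.012,.083),square=(.491,-.243,.116),tall=(.659,-.109,.152))
def go(n):
    s=sensors.get_state();q=s["ee_rot"];r=R.from_quat([q[1],q[2],q[3],q[0]])
    print(s["t"],s["tool_pos"].round(4),"y axis",r.as_matrix()[:,1].round(3),"z",r.as_matrix()[:,2].round(3),"F",s["force"].round(1),"w",round(s["width"],3),"-> tool cm",(100*r.inv().apply(np.array(TG[n])-s["tool_pos"])).round(2))
E
python3 -c "from h import *; go('squat')"
```

```text
t: 1.8
tool_pos: [0.4086, 0.1786, 0.219]
ee_rot: [0.0, 0.207, 0.978, 0.0]
force: [0.6, 0.0, -0.7]
width: 0.0011
grasp_force: 0.0
1.8 [0.4086 0.1786 0.219 ] y axis [0.406 0.914 0.001] z [ 0.001  0.001 -1.   ] F [ 0.6  0.  -0.7] w 0.001 -> tool cm [-12.31 -12.78  13.6 ]
```

```bash
python3 -m creep '[[[-1,-3,-3.2,0,0,0,0],[-1,-3,-3.2,0,0,0,0],[-1,-3,-3.2,0,0,0,0],[-1,-3.3,-3.2,0,0,0,0],[-1,0,0,3,0,0,0],[-1,0,0,3,0,0,0],[-1,0,0,3,0,0,0],[-1,0,0,2,0,0,0],[-1,0,0,0.6,0,0,0],[-1,0,0,0,0,0,0]]]'
python3 - <<'E'
from h import *
go('squat')
shot("top","pics/top1.png"); shot("scene","pics/scene1.png")
a=cv2.imread("pics/top1.png")[200:310,200:330];b=cv2.imread("pics/scene1.png")[110:220,200:330]
cv2.imwrite("pics/c1.png",cv2.resize(np.hstack([a,b]),None,fx=3,fy=3,interpolation=2))
E
```

```text
t: 3.05
tool_pos: [0.4689, 0.013, 0.1029]
ee_rot: [0.0, 0.207, 0.978, 0.0]
force: [0.3, -0.8, -0.0]
width: 0.0001
grasp_force: 0.0
3.05 [0.4689 0.013  0.1029] y axis [0.406 0.914 0.   ] z [ 0. -0. -1.] F [ 0.3 -0.8 -0. ] w 0.0 -> tool cm [-0.1  -0.06  1.99]
```

View pics/c1.png

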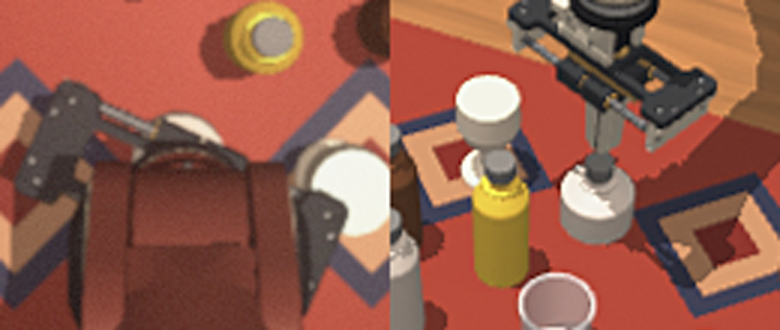

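The crop shows the closed fingertips directly above the squat bottle's cap: cap at crop pixel (600,165), tips at (603,140). The yellow bottle and the goblet are clear of the gripper. I'll press down gradually.

```bash
python3 -m creep '[[[-1,0,0,1.5,0,0,0],[-1,0,0,0.2,0,0,0],[-1,0,0,0.2,0,0,0],[-1,0,0,0.2,0,0,0],[-1,0,0,0.2,0,0,0],[-1,0,0,0.2,0,0,0],[-1,0,0,0.2,0,0,0],[-1,0,0,0.1,0,0,0],[-1,0,0,0,0,0,0],[-1,0,0,0,0,0,0]]]'; python3 -c "from h import *; go('squat')"
```

```text
t: 4.4
tool_pos: [0.4687, 0.013, 0.0746]
ee_rot: [0.0, 0.207, 0.978, -0.0]
force: [0.7, -0.4, 0.5]
width: 0.0004
grasp_force: 0.6
4.4 [0.4687 0.013  0.0746] y axis [0.406 0.914 0.   ] z [ 0. -0. -1.] F [ 0.7 -0.4  0.5] w 0.0 -> tool cm [-0.11 -0.06 -0.84]
```

```bash
python3 -m creep '[[[-1,0,0,0.05,0,0,0],[-1,0,0,0,0,0,0],[-1,0,0,0.05,0,0,0],[-1,0,0,0,0,0,0],[-1,0,0,0.05,0,0,0],[-1,0,0,0,0,0,0],[-1,0,0,0,0,0,0],[-1,0,0,0,0,0,0],[-1,0,0,0,0,0,0],[-1,0,0,0,0,0,0]]]'; python3 -c "from h import *; go('squat')"
```

```text
t: 5.65
tool_pos: [0.4687, 0.013, 0.0733]
ee_rot: [0.0, 0.207, 0.978, 0.0]
force: [0.3, -0.2, 4.5]
width: 0.0004
grasp_force: 2.6
5.65 [0.4687 0.013  0.0733] y axis [0.406 0.914 0.   ] z [ 0. -0. -1.] F [ 0.3 -0.2  4.5] w 0.0 -> tool cm [-0.11 -0.06 -0.97]
```

```bash
python3 -m creep '[[[-1,0,0,-0.5,0,0,0],[-1,0,0,-2,0,0,0],[-1,0,0,-3.5,0,0,0],[-1,0,0,-4,0,0,0],[-1,0,0,-2,0,0,0],[-1,-2.2,-4.4,0,0,0,0],[-1,-2.2,-4.4,0,0,0,0],[-1,-2.2,-4.4,0,0,0,0],[-1,-2.2,-4.4,0,0,0,0],[-1,-2.2,-4.4,0,0,0,0]]]'; python3 - <<'E'
from h import *
go('square')
im,d=shot("top","pics/top2.png"); V,U=np.mgrid[:384,:512]; P=world("top",U,V,d)
q=P[(np.hypot(U-259,V-255)<22)]
q=q[np.hypot(q[:,0]-.469,q[:,1]-.012)<.009]
print(len(q),np.percentile(q[:,2],[20,50,80]).round(4))
E
```

```text
t: 6.9
tool_pos: [0.4787, -0.2337, 0.1925]
ee_rot: [-0.001, 0.207, 0.978, 0.0]
force: [1.6, -0.4, -0.6]
width: 0.0007
grasp_force: 0.0
6.9 [ 0.4787 -0.2337  0.1925] y axis [0.406 0.914 0.   ] z [-0.003  0.001 -1.   ] F [ 1.6 -0.4 -0.6] w 0.001 -> tool cm [-1.52 -0.36  7.65]
54 [0.073  0.0739 0.0755]
```

```bash
python3 -m creep '[[[-1,-1.5,-0.4,0,0,0,0],[-1,0,0,2,0,0,0],[-1,0,0,2,0,0,0],[-1,0,0,1.5,0,0,0],[-1,0,0,0.5,0,0,0],[-1,0,0,0,0,0,0],[-1,0,0,0,0,0,0],[-1,0,0,0,0,0,0],[-1,0,0,0,0,0,0],[-1,0,0,0,0,0,0]]]'
python3 - <<'E'
from h import *
go('square')
shot("top","pics/top3.png"); shot("scene","pics/scene3.png")
a=cv2.imread("pics/top3.png")[190:300,320:450];b=cv2.imread("pics/scene3.png")[90:200,120:250]
cv2.imwrite("pics/c3.png",cv2.resize(np.hstack([a,b]),None,fx=3,fy=3,interpolation=2))
E
```

```text
t: 8.2
tool_pos: [0.492, -0.2425, 0.1333]
ee_rot: [0.0, 0.207, 0.978, -0.0]
force: [-0.1, 0.6, 1.5]
width: 0.0004
grasp_force: 0.0
8.2 [ 0.492  -0.2425  0.1333] y axis [ 0.406  0.914 -0.   ] z [ 0. -0. -1.] F [-0.1  0.6  1.5] w 0.0 -> tool cm [ 0.07 -0.09  1.73]
```

View pics/c3.png

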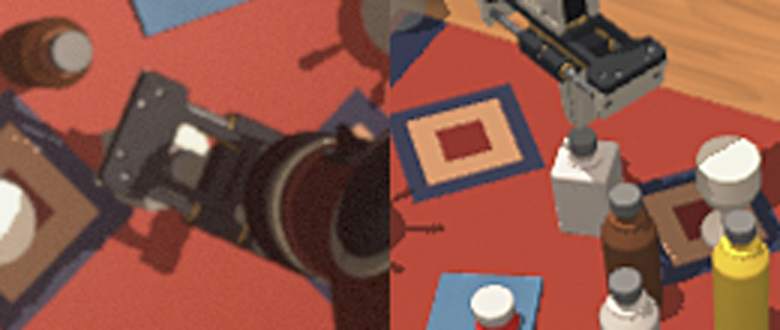

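The fingertips are at crop pixel (582,118), right over the square bottle's cap at (582,140). Pressing that one now.

```bash
python3 -m creep '[[[-1,0,0,1.3,0,0,0],[-1,0,0,0.2,0,0,0],[-1,0,0,0.2,0,0,0],[-1,0,0,0.2,0,0,0],[-1,0,0,0.2,0,0,0],[-1,0,0,0.2,0,0,0],[-1,0,0,0.2,0,0,0],[-1,0,0,0.1,0,0,0],[-1,0,0,0.05,0,0,0],[-1,0,0,0,0,0,0]]]'; python3 -c "from h import *; go('square')"
```

```text
t: 9.55
tool_pos: [0.4927, -0.2429, 0.1066]
ee_rot: [0.001, 0.207, 0.978, -0.0]
force: [-0.1, 0.0, 0.5]
width: 0.0002
grasp_force: 0.0
9.55 [ 0.4927 -0.2429  0.1066] y axis [ 0.406  0.914 -0.   ] z [ 0.002 -0.001 -1.   ] F [-0.1  0.   0.5] w 0.0 -> tool cm [ 0.15 -0.08 -0.94]
```

```bash
python3 -m creep '[[[-1,0,0,0.05,0,0,0],[-1,0,0,0,0,0,0],[-1,0,0,0,0,0,0],[-1,0,0,0,0,0,0],[-1,0,0,-0.5,0,0,0],[-1,0,0,-1.5,0,0,0],[-1,0,0,-2,0,0,0],[-1,0,0,-3,0,0,0],[-1,0,0,-3,0,0,0],[-1,0,0,0,0,0,0]]]'; python3 -c "from h import *; go('tall')"
```

```text
t: 10.8
tool_pos: [0.4933, -0.2433, 0.2093]
ee_rot: [0.003, 0.207, 0.978, -0.001]
force: [-0.3, -0.5, 0.1]
width: 0.0005
grasp_force: 0.0
10.8 [ 0.4933 -0.2433  0.2093] y axis [ 0.406  0.914 -0.   ] z [ 0.006 -0.003 -1.   ] F [-0.3 -0.5  0.1] w 0.0 -> tool cm [-9.66 19.    5.79]
```

```bash
python3 -m creep '[[[-1,-1.6,3.2,0,0,0,0],[-1,-1.6,3.2,0,0,0,0],[-1,-1.6,3.2,0,0,0,0],[-1,-1.6,3.2,0,0,0,0],[-1,-1.6,3.2,0,0,0,0],[-1,-1.7,3,0,0,0,0],[-1,0,0,0,0,0,0],[-1,0,0,2,0,0,0],[-1,0,0,1.5,0,0,0],[-1,0,0,0,0,0,0]]]'; python3 - <<'E'
from h import *
go('tall')
im,d=shot("top","pics/top4.png"); shot("scene","pics/scene4.png"); V,U=np.mgrid[:384,:512]; P=world("top",U,V,d)
q=P[(np.hypot(U-382,V-246)<22)]
q=q[np.hypot(q[:,0]-.492,q[:,1]+.243)<.009]
print(len(q),np.percentile(q[:,2],[20,50,80]).round(4))
a=cv2.imread("pics/top4.png")[120:290,270:410];b=cv2.imread("pics/scene4.png")[90:260,130:270]
cv2.imwrite("pics/c4.png",cv2.resize(np.hstack([a,b]),None,fx=2.8,fy=2.8,interpolation=2))
E
```

```text
t: 12.05
tool_pos: [0.6559, -0.1088, 0.1693]
ee_rot: [-0.002, 0.208, 0.978, -0.0]
force: [0.1, -0.4, 0.0]
width: 0.0005
grasp_force: 0.0
12.05 [ 0.6559 -0.1088  0.1693] y axis [ 0.407  0.914 -0.002] z [-0.005  0.    -1.   ] F [ 0.1 -0.4  0. ] w 0.0 -> tool cm [-0.3   0.11  1.73]Traceback (most recent call last):
  File "<stdin>", line 6, in <module>
    return _quantile_unchecked(
        a, q, axis, out, overwrite_input, method, keepdims, weights)
    return _ureduce(a,
                    func=_quantile_ureduce_func,
    ...<5 lines>...
                    overwrite_input=overwrite_input,
                    method=method)
    r = func(a, **kwargs)
    result = _quantile(arr,
                       quantiles=q,
    ...<2 lines>...
                       out=out,
                       weights=wgt)
    slices_having_nans = np.isnan(arr[-1, ...])
                                  ~~~^^^^^^^^^
IndexError: index -1 is out of bounds for axis 0 with size 0
```

```bash
python3 - <<'E'
from h import *
im,d=shot("scene","pics/scene4.png"); V,U=np.mgrid[:384,:512]; P=world("scene",U,V,d)
for n,x,y in(("square",.492,-.243),("squat",.4695,.012),("cone",.648,.171),("yellow",.56,-.047)):
    q=P[(np.hypot(P[...,0]-x,P[...,1]-y)<.009)&(d>0)&(P[...,2]>.06)&(P[...,2]<.16)]
    print(n,len(q),np.percentile(q[:,2],[20,50,80]).round(4) if len(q) else "")
a=cv2.imread("pics/top4.png")[120:290,270:410];b=cv2.imread("pics/scene4.png")[90:260,130:270]
cv2.imwrite("pics/c4.png",cv2.resize(np.hstack([a,b]),None,fx=2.8,fy=2.8,interpolation=2))
E
```

```text
square 0 
squat 25 [0.0725 0.0743 0.0756]
cone 37 [0.1153 0.1163 0.1176]
yellow 37 [0.1265 0.1526 0.1541]
```

View pics/c4.png

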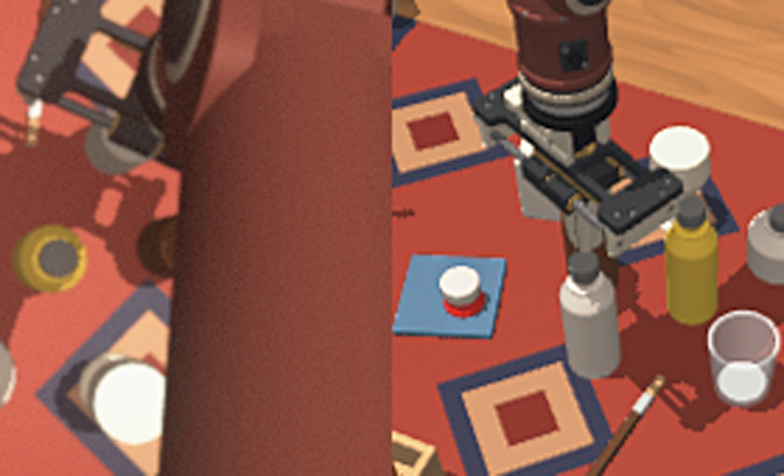

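The tips are over the tall white bottle: crop tips at (583,240), cap at (585,268). The square cap is hidden behind the gripper, so I'll sidestep to confirm it is down before pressing the tall one.

```bash
python3 -m creep '[[[-1,0,0,-2,0,0,0],[-1,0,0,-2,0,0,0],[-1,1.2,2.7,0,0,0,0],[-1,1.2,2.7,0,0,0,0],[-1,1.2,2.7,0,0,0,0],[-1,1.2,2.7,0,0,0,0],[-1,1.2,2.7,0,0,0,0],[-1,1.2,2.7,0,0,0,0],[-1,1.2,2.7,0,0,0,0],[-1,0,0,0,0,0,0]]]'; python3 - <<'E'
from h import *
go('tall')
for c in("top","scene"):
  im,d=shot(c,f"pics/{c}5.png"); V,U=np.mgrid[:384,:512]; P=world(c,U,V,d)
  for n,x,y in(("square",.492,-.243),("squat",.4695,.012),("tall",.659,-.109),("cone",.648,.171)):
    q=P[(np.hypot(P[...,0]-x,P[...,1]-y)<.009)&(d>0)&(P[...,2]>.06)&(P[...,2]<.16)]
    print(c,n,len(q),np.percentile(q[:,2],[20,50,80]).round(4) if len(q) else "")
E
```

```text
t: 13.45
tool_pos: [0.6575, 0.1025, 0.2118]
ee_rot: [0.0, 0.205, 0.979, 0.001]
force: [0.1, 0.7, 0.4]
width: 0.0007
grasp_force: 0.0
13.45 [0.6575 0.1025 0.2118] y axis [0.401 0.916 0.003] z [ 0.001  0.003 -1.   ] F [0.1 0.7 0.4] w 0.001 -> tool cm [ -8.61 -19.34   5.93]
top square 57 [0.106  0.1069 0.1083]
top squat 55 [0.0728 0.0744 0.0752]
top tall 63 [0.1511 0.1522 0.1532]
top cone 0 
scene square 30 [0.1042 0.1062 0.1082]
scene squat 0 
scene tall 41 [0.1263 0.1513 0.1525]
scene cone 36 [0.1146 0.1162 0.1172]
```

Square cap is down (top at 0.107, from 0.116). Back to the tall bottle.

```bash
python3 -m creep '[[[-1,-1.2,-2.7,0,0,0,0],[-1,-1.2,-2.7,0,0,0,0],[-1,-1.2,-2.7,0,0,0,0],[-1,-1.2,-2.7,0,0,0,0],[-1,-1.2,-2.7,0,0,0,0],[-1,-1.2,-2.7,0,0,0,0],[-1,-1.4,-3.1,0,0,0,0],[-1,0,0,2,0,0,0],[-1,0,0,2,0,0,0],[-1,0,0,0,0,0,0]]]'; python3 -c "from h import *; go('tall')"
```

```text
t: 14.8
tool_pos: [0.6561, -0.1152, 0.1698]
ee_rot: [-0.002, 0.209, 0.978, -0.001]
force: [0.4, 0.6, 0.7]
width: 0.0002
grasp_force: 0.0
14.8 [ 0.6561 -0.1152  0.1698] y axis [ 0.409  0.913 -0.003] z [-0.004 -0.001 -1.   ] F [0.4 0.6 0.7] w 0.0 -> tool cm [-0.02  0.69  1.77]
```

```bash
python3 -m creep '[[[-1,0,0.6,0,0,0,0],[-1,0,0,0,0,0,0],[-1,0,0,1.3,0,0,0],[-1,0,0,0.2,0,0,0],[-1,0,0,0.2,0,0,0],[-1,0,0,0.2,0,0,0],[-1,0,0,0.2,0,0,0],[-1,0,0,0.2,0,0,0],[-1,0,0,0.2,0,0,0],[-1,0,0,0,0,0,0]]]'; python3 -c "from h import *; go('tall')"
```

```text
t: 16.05
tool_pos: [0.6604, -0.1072, 0.1462]
ee_rot: [0.0, 0.207, 0.978, -0.0]
force: [-0.5, -0.7, 2.7]
width: 0.0005
grasp_force: 1.2
16.05 [ 0.6604 -0.1072  0.1462] y axis [ 0.406  0.914 -0.   ] z [ 0. -0. -1.] F [-0.5 -0.7  2.7] w 0.0 -> tool cm [ 0.06 -0.22 -0.58]
```

```bash
python3 -m creep '[[[-1,0,0,0.1,0,0,0],[-1,0,0,0.1,0,0,0],[-1,0,0,0.1,0,0,0],[-1,0,0,0,0,0,0],[-1,0,0,0.05,0,0,0],[-1,0,0,0,0,0,0],[-1,0,0,0,0,0,0],[-1,0,0,0,0,0,0],[-1,0,0,0,0,0,0],[-1,0,0,0,0,0,0]]]'; python3 -c "from h import *; go('tall')"
```

```text
t: 17.3
tool_pos: [0.6604, -0.1072, 0.1426]
ee_rot: [0.0, 0.207, 0.978, -0.0]
force: [0.7, -0.0, 2.4]
width: 0.0003
grasp_force: 1.1
17.3 [ 0.6604 -0.1072  0.1426] y axis [ 0.406  0.914 -0.   ] z [ 0. -0. -1.] F [ 0.7 -0.   2.4] w 0.0 -> tool cm [ 0.05 -0.22 -0.94]
```

Down 9.4 mm; raise, sidestep and check everything.

```bash
python3 -m creep '[[[-1,0,0,-0.5,0,0,0],[-1,0,0,-2,0,0,0],[-1,0,0,-3,0,0,0],[-1,0,0,-3,0,0,0],[-1,1.4,3.2,0,0,0,0],[-1,1.4,3.2,0,0,0,0],[-1,1.4,3.2,0,0,0,0],[-1,1.4,3.2,0,0,0,0],[-1,1.2,2.7,0,0,0,0],[-1,0,0,0,0,0,0]]]'; python3 - <<'E'
from h import *
go('tall')
for c in("top","scene"):
  im,d=shot(c,f"pics/{c}6.png"); V,U=np.mgrid[:384,:512]; P=world(c,U,V,d)
  for n,x,y in(("square",.492,-.243),("squat",.4695,.012),("tall",.659,-.109),("cone",.648,.171)):
    q=P[(np.hypot(P[...,0]-x,P[...,1]-y)<.009)&(d>0)&(P[...,2]>.06)&(P[...,2]<.16)]
    print(c,n,len(q),np.percentile(q[:,2],[20,50,80]).round(4) if len(q) else "")
cv2.imwrite("pics/c6.png",cv2.resize(cv2.imread("pics/scene6.png")[100:300,110:370],None,fx=3,fy=3,interpolation=2))
E
```

```text
t: 18.55
tool_pos: [0.6603, 0.0662, 0.2271]
ee_rot: [-0.001, 0.204, 0.979, 0.001]
force: [1.2, -1.0, -0.2]
width: 0.0007
grasp_force: 0.0
18.55 [0.6603 0.0662 0.2271] y axis [0.4   0.916 0.001] z [-0.002  0.002 -1.   ] F [ 1.2 -1.  -0.2] w 0.001 -> tool cm [ -6.91 -16.12   7.47]
top square 59 [0.1061 0.1068 0.1079]
top squat 24 [0.0729 0.0738 0.0751]
top tall 57 [0.1422 0.1429 0.144 ]
top cone 0 
scene square 26 [0.105  0.1079 0.1089]
scene squat 0 
scene tall 33 [0.141  0.1427 0.1434]
scene cone 32 [0.1151 0.1161 0.1172]
```

View pics/c6.png

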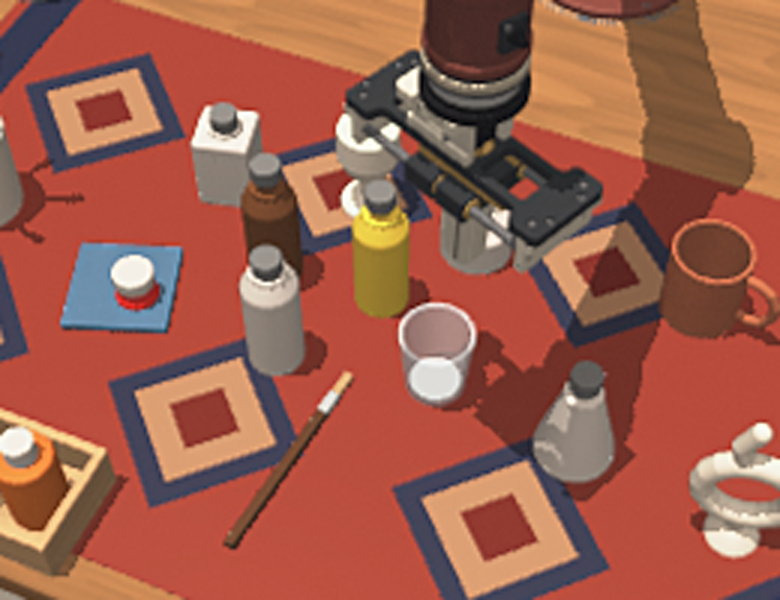

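The view shows the square cap (223,118) and tall cap (267,263) seated, and the cone cap (587,378) still up. Everything else is in place and the gripper is clear. The squat cap is hidden here, but the top camera has it at 0.074, which is down.

```bash
python3 -c "from h import *; print(arm.finish_job())"
```

```text
the job is handed in; nothing more can be done
None
```

I tapped the squat, square and tall bottles' caps down in that order (about 9 mm each by the cameras), left the cone bottle's cap up and everything else in place, and handed the job in at about 19 s; it returned no verdict.

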